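Swing the specimen tray round to the beaker

ROBOT

A 6-joint arm with a two-finger parallel gripper is mounted at the origin on a cart in front of the work surface, level with it; the furniture and walls round the work are solid. World frame = base frame: x ahead of the robot, y to its left, z up, the work surface at z = 0. Lengths are in m, angles in rad, forces in N, time in s.
With the tool pointing down it reaches from about 0.275 to 0.825 m from the base axis. Payload 4.9 kg.
Tool frame: the origin (TCP) lies at the very end of the fingers, on their centre line; the grasp point (between the pads) lies 19 mm behind it; z points along the fingers, y is the line along which they close (so a half turn about z gives the same grasp; the last joint's range is limited). The gripper opens to 85 mm and grips with 20 to 120 N. Pads are 22 mm wide; open, the fingers measure 114 mm over their backs; the gripper's body (76 mm by 85 mm) begins 54 mm behind the grasp point. The pads swing forward as they close: fully open they stand 13 mm farther back than shut.
Start: joints at [1.058, 0.326, -0.193, 1.052, 0, 1.437], TCP at [0.203, 0.511, 0.231] pointing down, gripper open.
Joint ranges: [-2.65, 2.65], [-0.97, 1.79], [-1.3, 1.35], [-1.93, 2.1], [-1.47, 1.37], [-3.14, 3.14]. Speed limits (rad/s): [2.57, 2.57, 3.14, 3.14, 3.14, 3.14].

INTERFACE

Orientations are given as a unit quaternion [w, x, y, z].
In Python, from station import status, optics, bot gives the robot as it stands. The module is installed in compiled form; this text tells all that it offers.
- The arm moves only by the tool move_arm, never from a script. Its argument "steps" is a list of rows, each a list of 2 entries, a list of its own where there are three numbers: the shift along the tool's x, y, z in cm, then the turn, a rotation vector about the tool's x, y, z in degrees. In form: [[[x, y, z], [wx, wy, wz]], ...]. A call has 1 to 12 rows; each row is the pose to reach, as a shift and turn from the pose commanded when the call began, along the tool's axes at that moment; what a row does not reach only later rows make up. A row lasts 1/10 s, in which the tool goes at most 50 mm and 8.59 degrees, less where a joint would pass 70% of its speed; a pose out of reach is approached as far as the arm can. A call with a gripper value outside its range is refused whole. "jaw" is the closure in counts, from 0 (fully open) to 255 (shut), set as the call begins (left out, the last holds). The fingers move at their own pace and stop on an object; the grip force is fixed at half the most. Time passes only in rows, so rows that repeat a pose let the fingers close. It gives the time, the measured TCP pose, the force, the opening and the grip force at its end, in the units of the state.
- status.sense(): the state, without advancing time (a new reading comes with each control period).
- optics.read_camera(name): name is "side" or "top"; returns the picture (420x560x3 uint8, red, green, blue); there is no depth.
- optics.camera_info(name): a dict with "intrinsics" (3x3 intrinsics, pixels), "dist" ([k1, k2, p1, p2, k3] as OpenCV has them; the pictures are not rectified), "world_to_cam" (4x4, takes a point from world to camera coordinates). Camera axes: x right, y up, looking along -z (the intrinsics and any distortion apply to the point x, -y, -z); pixel columns grow to the right and rows downward; lengths in m; the calibration is good to about 2 mm. A picture is of the moment at which its call begins. camera_info takes no time and is no camera call.
- bot.hand_in(): hands the job in; it is judged then, once.
The state is a dict: "time_s": time; "q": joint angles; "joint_velocities": joint speeds; "joint_torque": joint torques, N m; "tool_pos": TCP position; "tcp_rot": TCP orientation; "force": force on the tool from outside, world axes, zero at the start; "wrist_torque": the same for the moment, N m; "finger_gap": finger opening in m; "grip_force": force on a finger pad.
Only numpy, scipy, OpenCV 4.12 (cv2) and the standard library are available. Lean on these libraries where they do the work, as an engineer would, in place of code of your own. Each camera call takes 0.05 s, during which the arm holds its last target. There are 200 camera calls.

TASK

The aluminium specimen tray turns on a pin near one end. Push it round by its free end until it rests against the stop post on the side where the empty beaker stands, and leave it there. The beaker and the amber bottle must stay standing where they are.

Things in the scene. Friction and masses are not known exactly. Their poses are not given: they have to be found in the camera images.
- pivot_base: Dark steel plate screwed to the worktop, 90 (x) x 220 (y) x 6 mm high, with the pivot pin and two steel stop posts. Origin: on the worktop under the pivot pin, in the plate's middle; z up; -x is its front, roughly towards the robot. The stop posts are 12 mm thick, reach 42 mm above the worktop and stand at x = -21 mm, y = +92 and -92 mm.
- tray (a joint): Turn of the tray about the upright pin, rad, anticlockwise from above positive. At 0 its free end points along the base's -x; + swings the free end to the base's -y side, - to its +y side. It meets the stop posts at +0.9 and -0.9. Stiff: stays where left, turns at about 0.3 N m (2 to 3 N at the free end).
- tray_end (a point): Middle of the tray's free end wall, at rim height, 150 mm from the pin axis. Open aluminium tray with upright walls, 180 long x 70 wide (35 mm either side of the line from pin to this point), reaching 30 mm behind the pin; underside 8 mm, rim 36 mm above the worktop. A white dish and two metal stubs in it are fixed.
- beaker: Empty clear beaker, 57 mm across, 70 mm high, loose, on the worktop to one side of the pivot base, about 160 mm from the pin. Origin: centre of its underside. It marks the side to swing to.
- amber_bottle: Amber bottle with black cap, 42 mm across, 89 mm high, loose, on the other side of the pivot base, about 160 mm from the pin. Origin: centre of its underside.

How it is judged:
At the end, for the whole second after the job is handed in: The tray is at rest within about 10 degrees (0.18 rad) of the stop post on the beaker's side; beaker and amber bottle stand upright within 20 mm of where they stood (((y of beaker in the frame of pivot_base below 0 m and value of joint tray above 0.72 rad) or (y of beaker in the frame of pivot_base above 0 m and value of joint tray below -0.72 rad)) and velocity of joint tray between -0.05 and 0.05 rad/s and distance of each of beaker, amber_bottle from where it was at the start of the episode below 0.02 m and angle between each of beaker, amber_bottle's own z axis and vertical below 0.2 rad); the robot touches nothing.
It fails at once if the beaker is shifted by more than 20 mm or tipped (distance of beaker from where it was at the start of the episode above 0.02 m or angle between beaker's own z axis and vertical above 0.2 rad).
It fails at once if the amber bottle is shifted by more than 20 mm or tipped (distance of amber_bottle from where it was at the start of the episode above 0.02 m or angle between amber_bottle's own z axis and vertical above 0.2 rad).
It also fails if it takes over 27 s, if anything falls off the work surface, if the arm or the gripper's body presses on something with over 40 N, if the wrist force passes 120 N, or if a joint passes its speed limit or range.

## Working session

There is one attempt and no reset: what is moved stays moved. The work goes in short steps, Python scripts to look and compute and a tool call to move; the robot and the scene stay as the last step left them, time stands still between calls to the robot, and variables do not carry over. Pictures are saved under pics/ and viewed, at most 10 in all, crops included, and the job is handed in when it is done.

Besides the shell and the picture viewer there is one more tool, called by a JSON object that holds its "fn" and its "kwargs", one argument or row to a line. move_arm: Moves the arm, as the interface text tells. Its arguments: {"type":"object","properties":{"steps":{"type":"array"},"jaw":{"type":"number"}},"required":["steps"]}

```bash
mkdir -p pics; python3 - <<'E'
from station import status, optics
import cv2
for n in ("top","side"):
    im=optics.read_camera(n); cv2.imwrite(f"pics/{n}0.png",cv2.resize(im[:,:,::-1],(800,600),interpolation=cv2.INTER_CUBIC))
    print(optics.camera_info(n))
s=status.sense();print(s['time_s'],s['tool_pos'],s['tcp_rot'],s['finger_gap'])
E
```

```text
{'intrinsics': array([[518.39345305,   0.        , 280.65423087],
       [  0.        , 518.39345305, 205.09352413],
       [  0.        ,   0.        ,   1.        ]]), 'dist': array([0.02675449, 0.        , 0.        , 0.        , 0.        ]), 'world_to_cam': array([[ 0.01550219, -0.99980698,  0.01207009,  0.17054203],
       [ 0.9853402 ,  0.0173268 ,  0.16971879, -0.64628208],
       [-0.16989517,  0.00926213,  0.98541861, -0.93287848],
       [ 0.        ,  0.        ,  0.        ,  1.        ]])}
{'intrinsics': array([[525.38900249,   0.        , 283.81482736],
       [  0.        , 525.38900249, 201.97775673],
       [  0.        ,   0.        ,   1.        ]]), 'dist': array([-0.15891717,  0.        ,  0.        ,  0.        ,  0.        ]), 'world_to_cam': array([[-0.99976967,  0.00630731,  0.02051402,  0.61864462],
       [ 0.01690136, -0.35770126,  0.93368311, -0.01689606],
       [ 0.01322692,  0.93381477,  0.35751226, -1.22254146],
       [ 0.        ,  0.        ,  0.        ,  1.        ]])}
0.1 [0.20311674 0.51056125 0.23060429] [-2.59356850e-04  1.88263645e-01  9.82118228e-01 -7.20820470e-04] 0.08526803266709858
```

View pics/top0.png

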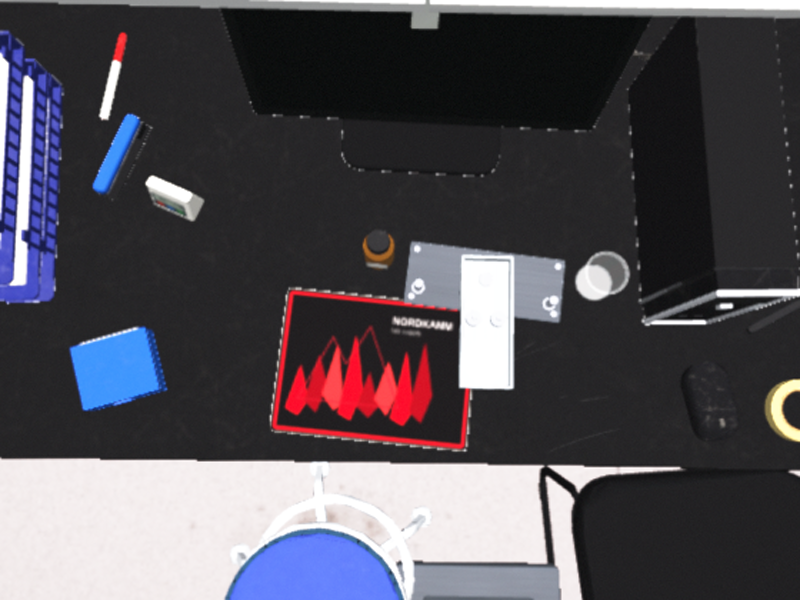

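View pics/side0.png

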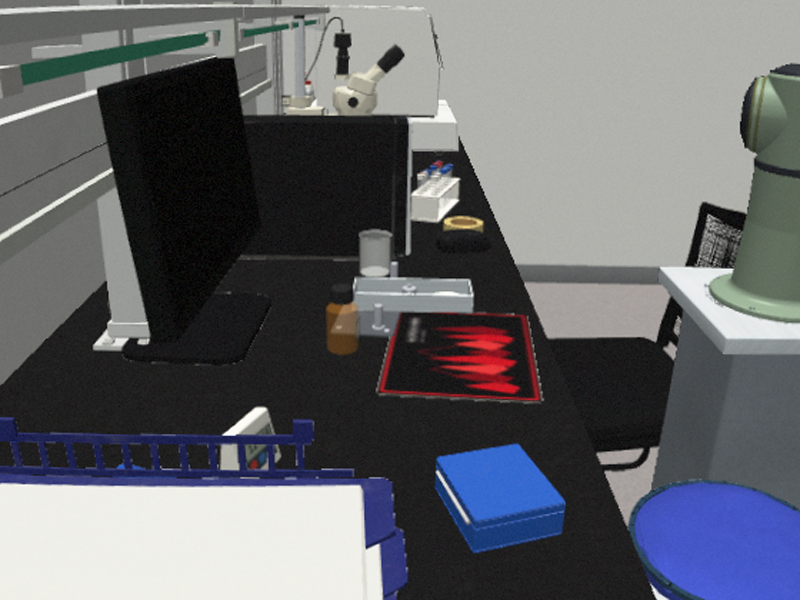

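The top view shows the beaker on the right (-y) at (600,275) and the amber bottle on the left at (378,248). The base plate corners are at (412,241), (565,260), (560,322) and (404,301). The tray points towards the robot, with rim corners (461,255), (514,255), (513,388) and (459,388). The side view agrees. The tray has to swing to + (base -y).

```bash
cat > h.py <<'E'
import numpy as np, cv2
from station import status, optics
def w(px,z,n="top"):
    c=optics.camera_info(n);p=cv2.undistortPoints(np.array([[px]],float)*0.7,c['intrinsics'],c['dist'])[0,0]
    T=c['world_to_cam'];R=T[:3,:3];o=-R.T@T[:3,3];d=R.T@np.array([p[0],-p[1],-1]);return o+d*(z-o[2])/d[2]
E
python3 - <<'E'
from h import *
b=np.array([w(p,.006) for p in [(412,241),(565,260),(560,322),(404,301)]]);print(b)
O=b.mean(0)[:2]; ex=(b[0]+b[1]-b[2]-b[3])[:2];ex/=np.linalg.norm(ex); ey=np.array([-ex[1],ex[0]])
print("O",O,"yaw",np.arctan2(ex[1],ex[0]))
t=np.array([w(p,.036) for p in [(461,255),(514,255),(513,388),(459,388)]]);print("tray",t)
e=(t[2]+t[3])[:2]/2; f=(t[0]+t[1])[:2]/2; u=(e-f)/np.linalg.norm(e-f); P=f+.03*u; print("pin",P,"end",e, "joint",np.arctan2(np.cross(-ex,u),-ex@u))
k=w((597,284),0.0);print("beaker base",k, "top",w((608,272),.07)); a=w((378,262),0);print("bottle",a,w((378,241),.089))
j=np.arctan2(np.cross(-ex,u),-ex@u)
for th in np.linspace(j,.9,6):
    d=th-j;R=np.array([[np.cos(d),-np.sin(d)],[np.sin(d),np.cos(d)]]);uu=R@u;n=np.array([-uu[1],uu[0]])  # n: anticlockwise
    # finger centre on the trailing side, 140mm out
    print(round(th,2),"contact wall pt",P+.135*uu-.035*n,"end",P+.15*uu,"far corner",P+.15*uu+.035*n,"n",n)
s=status.sense();from scipy.spatial.transform import Rotation as Ro
q=s['tcp_rot'];print(Ro.from_quat([q[1],q[2],q[3],q[0]]).as_matrix().round(3))
E
```

```text
[[ 0.72666213  0.16624128  0.006     ]
 [ 0.70301064 -0.05010641  0.006     ]
 [ 0.61462279 -0.04119768  0.006     ]
 [ 0.64041321  0.17629573  0.006     ]]
O [0.67117719 0.06280823] yaw -0.10816262458716738
tray [[0.70080619 0.09951139 0.036     ]
 [0.70210795 0.02678834 0.036     ]
 [0.5209708  0.03006406 0.036     ]
 [0.51976383 0.10188766 0.036     ]]
pin [0.67146072 0.06361797] end [0.52036732 0.06597586] joint 0.09255839752853208
beaker base [ 0.67046881 -0.09593899  0.        ] top [ 0.67355552 -0.09139841  0.07      ]
bottle [0.69669566 0.21387609 0.        ] [0.70543865 0.21241359 0.089     ]
0.09 contact wall pt [0.53702328 0.1007202 ] end [0.52147898 0.06595851] far corner [0.52093286 0.03096277] n [-0.01560359 -0.99987826]
0.25 contact wall pt [0.53280687 0.07862162] end [0.52305406 0.04181289] far corner [0.52814191 0.00718467] n [ 0.14536719 -0.98937777]
0.42 contact wall pt [0.53219849 0.05613263] end [0.52849094 0.01823468] far corner [ 0.53908038 -0.01512493] n [ 0.30255525 -0.95313185]
0.58 contact wall pt [0.53521397 0.03383842] end [ 0.53764817 -0.00416257] far corner [ 0.55346363 -0.0353855 ] n [ 0.45187026 -0.89208367]
0.74 contact wall pt [0.54177484 0.01231912] end [ 0.55028745 -0.02479604] far corner [ 0.57091739 -0.05306981] n [ 0.58942677 -0.80782182]
0.9 contact wall pt [ 0.55171038 -0.00786528] end [ 0.56607988 -0.04312882] far corner [ 0.59098747 -0.06771769] n [ 0.7116453  -0.70253894]
[[-0.929  0.37  -0.001]
 [ 0.37   0.929 -0.001]
 [ 0.    -0.002 -1.   ]]<stdin>:6: DeprecationWarning: Arrays of 2-dimensional vectors are deprecated. Use arrays of 3-dimensional vectors instead. (deprecated in NumPy 2.0)
<stdin>:8: DeprecationWarning: Arrays of 2-dimensional vectors are deprecated. Use arrays of 3-dimensional vectors instead. (deprecated in NumPy 2.0)
```

The calibration gives the pin at (0.671, 0.064), the tray angle at about +0.09, the beaker at -y and the bottle at +y. I'll go to (0.535, 0.15) with the fingers shut, on the tray's +y side, then go down.

{"fn": "move_arm", "kwargs": {
  "steps": [
    [[-2,-1,0],[0,0,0]],
    [[-6,-3,0],[0,0,0]],
    [[-10,-5,0],[0,0,0]],
    [[-14,-7,0],[0,0,0]],
    [[-18,-9,0],[0,0,0]],
    [[-22,-11,0],[0,0,0]],
    [[-26,-13,0],[0,0,0]],
    [[-30,-15,0],[0,0,0]],
    [[-34,-17,0],[0,0,0]],
    [[-38,-18.5,0],[0,0,0]],
    [[-42,-20,0],[0,0,0]],
    [[-44.2,-21.3,0],[0,0,0]]
  ],
  "jaw": 255
}}

```text
time_s: 1.3
tool_pos: [0.5374, 0.1474, 0.2308]
tcp_rot: [0.0, 0.189, 0.982, -0.0]
force: [0.4, 0.4, 0.4]
finger_gap: 0.0001
grip_force: 0.0
```

{"fn": "move_arm", "kwargs": {
  "steps": [
    [[0,0,3],[0,0,0]],
    [[0,0,7],[0,0,0]],
    [[0,0,11],[0,0,0]],
    [[0,0,15],[0,0,0]],
    [[0,0,18],[0,0,0]],
    [[0,0,20],[0,0,0]],
    [[0,0,21],[0,0,0]],
    [[0,0,21],[0,0,0]],
    [[0,0,21],[0,0,0]]
  ]
}}

```text
time_s: 2.2
tool_pos: [0.5358, 0.1498, 0.0219]
tcp_rot: [0.0, 0.188, 0.982, 0.0]
force: [-0.1, -0.6, 0.5]
finger_gap: -0.0001
grip_force: 0.0
```

```bash
python3 - <<'E'
from h import *
for n in ("top",):
    im=optics.read_camera(n); cv2.imwrite(f"pics/{n}1.png",cv2.resize(im[:,:,::-1],(800,600),interpolation=cv2.INTER_CUBIC))
R=np.array([[-.929,.37],[.37,.929]])
p0=np.array([.5374,.1474]) 
P=np.array([.6713,.0635]);prev=None
for th in np.linspace(.09,.9,10):
    a=th-.108; uu=-np.array([np.cos(a),np.sin(a)]);n=np.array([-uu[1],uu[0]])
    c=P+.135*uu-(.035+.017)*n; print(round(th,2),c.round(3),"tool cm",(R.T@(c-p0)*100).round(1))
E
```

```text
0.09 [0.537 0.118] tool cm [-1.1 -2.7]
0.18 [0.533 0.106] tool cm [-1.1 -4. ]
0.27 [0.53  0.093] tool cm [-1.3 -5.3]
0.36 [0.528 0.08 ] tool cm [-1.6 -6.6]
0.45 [0.527 0.067] tool cm [-2.  -7.8]
0.54 [0.527 0.054] tool cm [-2.5 -9. ]
0.63 [0.528 0.041] tool cm [ -3.1 -10.2]
0.72 [0.531 0.029] tool cm [ -3.8 -11.3]
0.81 [0.535 0.016] tool cm [ -4.6 -12.3]
0.9 [0.539 0.004] tool cm [ -5.5 -13.3]
```

View pics/top1.png

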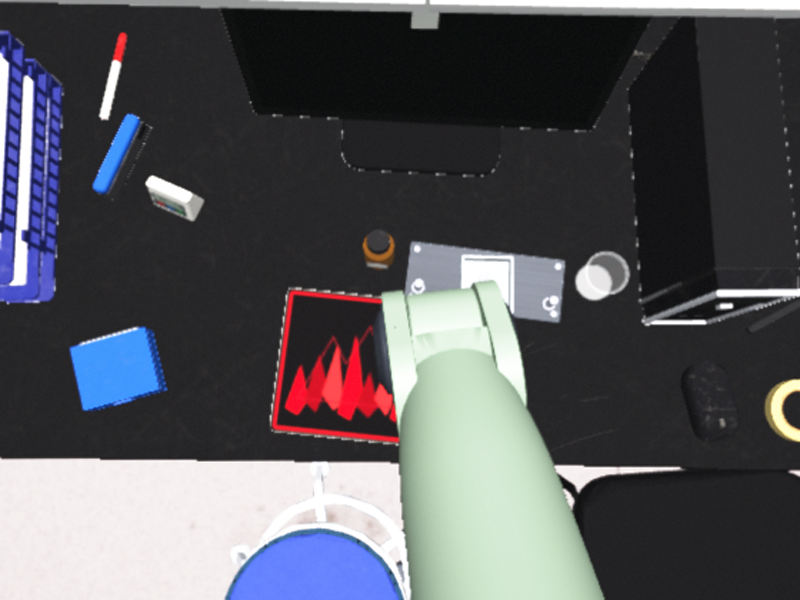

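The arm is beside the tray's +y wall, and the bottle (378,248) and beaker (600,275) haven't moved. Now I'll push along the arc.

{"fn": "move_arm", "kwargs": {
  "steps": [
    [[-0.7,-1.5,0],[0,0,0]],
    [[-1.4,-2.7,0],[0,0,0]],
    [[-1.4,-3.5,0],[0,0,0]],
    [[-1.4,-4.3,0],[0,0,0]],
    [[-1.6,-5.5,0],[0,0,0]],
    [[-1.9,-6.8,0],[0,0,0]],
    [[-2.3,-8.0,0],[0,0,0]],
    [[-2.8,-9.2,0],[0,0,0]],
    [[-3.4,-10.4,0],[0,0,0]],
    [[-4.1,-11.5,0],[0,0,0]],
    [[-4.5,-12.0,0],[0,0,0]],
    [[-4.9,-12.5,0],[0,0,0]]
  ]
}}

```text
time_s: 3.45
tool_pos: [0.5345, 0.0147, 0.0211]
tcp_rot: [-0.0, 0.189, 0.982, 0.0]
force: [0.0, 2.2, 0.3]
finger_gap: 0.0
grip_force: 1.0
```

{"fn": "move_arm", "kwargs": {
  "steps": [
    [[-0.3,-0.3,0],[0,0,0]],
    [[-0.5,-0.5,0],[0,0,0]],
    [[-0.7,-0.7,0],[0,0,0]],
    [[-0.8,-0.8,0],[0,0,0]],
    [[-0.8,-0.8,0],[0,0,0]]
  ]
}}

```text
time_s: 3.95
tool_pos: [0.5391, 0.005, 0.0212]
tcp_rot: [-0.0, 0.188, 0.982, -0.0]
force: [-0.5, 1.4, 0.2]
finger_gap: -0.0001
grip_force: 0.5
```

{"fn": "move_arm", "kwargs": {
  "steps": [
    [[-0.2,-0.1,0],[0,0,0]],
    [[-0.3,-0.2,0],[0,0,0]],
    [[-0.4,-0.2,0],[0,0,0]],
    [[-0.4,-0.2,0],[0,0,0]]
  ]
}}

```text
time_s: 4.35
tool_pos: [0.5414, 0.0014, 0.0211]
tcp_rot: [-0.001, 0.188, 0.982, -0.0]
force: [-2.2, 1.0, 0.1]
finger_gap: 0.0001
grip_force: 1.1
```

{"fn": "move_arm", "kwargs": {
  "steps": [
    [[1,1,0],[0,0,0]],
    [[3,3,0],[0,0,0]],
    [[4,4,-1],[0,0,0]],
    [[4,4,-5],[0,0,0]],
    [[4,4,-9],[0,0,0]],
    [[4,4,-13],[0,0,0]],
    [[5,7,-15],[0,0,0]],
    [[8,11,-15],[0,0,0]],
    [[11,15,-15],[0,0,0]],
    [[14,19,-15],[0,0,0]],
    [[16,22,-15],[0,0,0]],
    [[16,22,-15],[0,0,0]]
  ]
}}

```text
time_s: 5.55
tool_pos: [0.4736, 0.2698, 0.1725]
tcp_rot: [0.001, 0.185, 0.983, 0.001]
force: [0.7, -0.7, -0.1]
finger_gap: -0.0001
grip_force: 0.0
```

```bash
python3 - <<'E'
from h import *
im=optics.read_camera("top"); cv2.imwrite("pics/top2.png",cv2.resize(im[:,:,::-1],(800,600),interpolation=cv2.INTER_CUBIC))
E
```

```text
(no output)
```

View pics/top2.png

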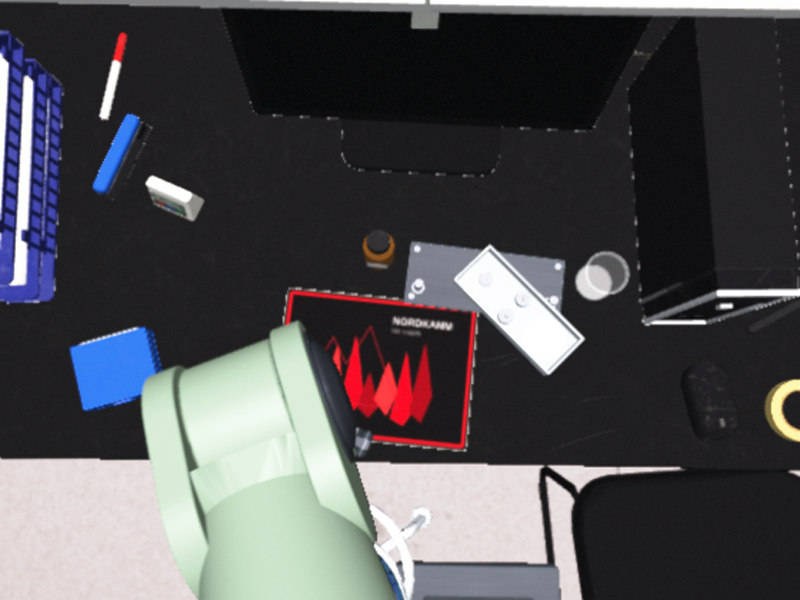

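The tray now points towards the beaker's side, with rim corners (490,247), (584,340), (548,374) and (455,278). The beaker and bottle are unmoved. Next I'll check the angle.

```bash
python3 - <<'E'
from h import *
t=np.array([w(p,.036) for p in [(490,247),(455,278),(548,374),(584,340)]])
u=(t[2]+t[3]-t[0]-t[1])[:2]; print(np.arctan2(-u[1],-u[0])+.108)
E
```

```text
0.885447106373015
```

```bash
python3 -c "
from station import bot; print(bot.hand_in())"
```

```text
the job is handed in; nothing more can be done
None
```

I pushed the tray round to about 0.885 rad (the stop is at 0.9, the pass limit 0.72), saw no movement of the beaker or amber bottle in the camera, and handed in with the arm clear; I felt no distinct stop contact, and the hand-in returned no verdict.

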